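# Lock the lever blank in the drilling jig

## Robot

A 6-joint arm with a two-finger parallel gripper is mounted at the origin on the work surface. World frame = base frame: x ahead of the robot, y to its left, z up, the work surface at z = 0. Lengths are in m, angles in degrees, forces in N, time in s.
With the tool pointing down it reaches from about 0.375 to 0.9 m from the base axis. Payload 3.1 kg.
Tool frame: the origin (TCP) lies between the finger pads; the fingertips stand 14 mm ahead of it and the grasp point (between the pads) lies 5 mm behind it; z points along the fingers, y is the line along which they close (so a half turn about z gives the same grasp; the last joint's range is limited). The gripper opens to 85 mm and grips with 20 to 120 N. Pads are 22 mm wide; open, the fingers measure 114 mm over their backs; the gripper's body (76 mm by 85 mm) begins 54 mm behind the grasp point. The pads swing forward as they close: fully open they stand 13 mm farther back than shut.
Start: joints at [-82.821, 30.224, 82.088, -0, 67.689, -10.227], TCP at [0.187, -0.596, 0.245] pointing down, gripper open.
Joint ranges: [-176.69, 176.69], [-43.24, 126.21], [12.49, 139.97], [-82, 262], [0, 151.66], [-163.58, 163.58]. Speed limits (degrees/s): [159.86, 159.86, 180, 180, 180, 180].

## Interface

Orientations are given as [roll, pitch, yaw] about the fixed x, y, z axes, in that order (R = Rz(yaw) Ry(pitch) Rx(roll)).
In Python, from cell import ctrl gives the robot as it stands.
- The arm moves only by the tool apply_moves, never from a script. Its argument "increments" is a list of rows, each a list of 3 entries, a list of its own where there are three numbers: the closure, from 0 (fully open) to 1 (shut), then the shift along the tool's x, y, z in m, then the turn, a rotation vector about the tool's x, y, z in rad. A call has 1 to 10 rows; each row is the pose to reach, as a shift and turn from the pose commanded when the call began, along the tool's axes at that moment; what a row does not reach only later rows make up. A row lasts 1/10 s, in which the tool goes at most 50 mm and 8.59 degrees, less where a joint would pass 70% of its speed; a pose out of reach is approached as far as the arm can. A call with a gripper value outside its range is refused whole. The fingers move at their own pace and stop on an object; "force" is the grip in N (left out, the last holds). Time passes only in rows, so rows that repeat a pose let the fingers close. It gives the time, the measured TCP pose, the force, the opening and the grip force at its end, in the units of the state.
- ctrl.observe(): the state, without advancing time (a new reading comes with each control period).
- ctrl.grab_frame(name): name is "scene" or "side" or "wrist"; returns the picture (480x640x3 uint8, blue, green, red); there is no depth.
- ctrl.calibration(name): a dict with "fov_y" (degrees; the focal length in pixels is half the picture's height over the tangent of half this angle, whatever the lens; pixels are square), "cx", "cy" (the principal point, pixels), "R" (3x3) and "t" (3): a world point X has camera coordinates R X + t; the wrist camera has in their place "hand_eye" (4x4, takes a point from camera to tool coordinates, whose origin is the TCP and whose axes are the flange's). Camera axes: x right, y down, z forward; pixel columns grow to the right and rows downward; lengths in m; the calibration is good to about 2 mm. The wrist camera is an equidistant fisheye: a pixel r from the principal point sees the ray r / f radians off the axis. A picture is of the moment at which its call begins: read the wrist's pose just before it. calibration takes no time and is no camera call.
- ctrl.close_job(): hands the job in; it is judged then, once.
The state is a dict: "t": time; "qpos": joint angles; "qd": joint speeds; "joint_efforts": joint torques, N m; "tcp_pos": TCP position; "eef_rot": TCP orientation; "force": force on the tool from outside, world axes, zero at the start; "moment": the same for the moment, N m; "finger_gap": finger opening in m; "finger_force": force on a finger pad.
Only numpy, scipy, OpenCV 4.12 (cv2) and the standard library are available. Lean on these libraries where they do the work, as an engineer would, in place of code of your own. Each camera call takes 0.05 s, during which the arm holds its last target. There are 200 camera calls.

## Task

Swing the steel lever blank on its pivot pin until it rests fully home against the yellow stop of the blue jig, then set the red keeper block down flat in the jig's pocket so that the lever cannot swing back. The red block is in the carousel: turn the carousel (it has a black knob on top) until the red block stands in the middle of the opening of the wire guard, and only then take it out; the other keeper blocks stay in their bays. Do not disturb the bottle, tin and jar standing about.

Things in the scene. Friction and masses are not known exactly. Their poses are not given: they have to be found in the camera images.
- jig: Blue drilling jig fixed to the bench, plate 12 mm thick. Origin: on the lever's vertical pivot axis, at bench level. +y runs along the lever when it is home. Plate: x -75..+50, y -40..+260 mm. Yellow stop, 28 x 34 mm, top 62 mm above the bench, on the +x side of the lever at y = 225 mm.
- lever (a joint): Angle of the lever from home, rad: 0 = fully home against the stop (along the jig's +y); grows to 1.3 as it swings counter-clockwise (from above) to the jig's -x side. At angle a it points along (-sin a, cos a) in the jig's frame. Starts swung out. Light friction (1.5 N at the free end); stays where left, does not spring back.
- lever_end (a point): Middle of the top edge of the lever's free end, 250 mm from the pivot axis, 68 mm above the bench; y points along the lever away from the pivot, z up. Lever: bare steel flat bar on edge, 10 mm thick, 22 to 68 mm above the bench, with a pivot bush of 34 mm diameter (brass nut to 77 mm above the bench).
- jig_pocket (a point): Centre of the pocket's floor, 12 mm above the bench, at x -32.5, y +130 mm in the jig; axes as the jig. Pocket 54 (x) x 28 (y) mm inside a steel lip 4 mm thick, 8 mm high. With the lever home its face is 2.5 mm from the seated block's +x end and 2 mm taller than the block: no room for a finger there, so fingers must close along y, across the block's 24 mm. A swung-out lever obstructs the pocket.
- carousel: Carousel base, black disc 280 mm in diameter, 12 mm high, fixed to the bench; origin at its centre at bench level. A yellow wire guard (ring wires at radius 78 and 112 mm, top 91 mm above the bench, posts at radius 134 mm) covers the blocks from above, except in an opening 50 degrees either side of the carousel's -x direction.
- carousel_opening (a point): Point on the turntable's upper face, 22 mm above the bench, 95 mm from the axis, in the middle of the guard's opening (carousel's -x points out through it). Axes as the carousel. The red block is in the opening when the centre of its underside is about here.
- knob (a point): Centre of the knob's top, on the turntable's axis, 106 mm above the bench. Black bar 44 (y) x 12 (x) x 22 (z) mm on a post. Turns the 250 mm aluminium turntable freely several turns either way, 0.06 N m friction, stays where left. Its x axis is parallel to the line through the red and green blocks. Guard wires begin 75 mm from the axis, so open fingers have room at the knob.
- red_keeper: Red block 50 (x) x 24 (y) x 54 (z) mm, about 180 g; origin at the centre of its underside. Stands in a turntable bay, 95 mm from the axis, its x along the radius. Two grey bay walls, 36 mm long and as high as the block, hug its 24 mm width (1.5 mm clearance): there it can be gripped only across its 50 mm length. Either way round is right in the pocket.
- green_keeper: Green block, 50 x 24 x 54 mm, in the bay opposite the red one; stays in its bay. Origin at the centre of its underside.
- blue_keeper: Blue block, 24 x 40 x 54 mm, in another bay; stays. Origin at the centre of its underside.
- grey_keeper: Grey block, 24 x 40 x 54 mm, in another bay; stays. Origin at the centre of its underside.
- oil_bottle: Yellow bottle, 60 mm in diameter, 170 mm tall, standing; leave alone. Origin at the centre of its underside.
- grease_tin: Green tin, 64 mm in diameter, 75 mm tall, standing; leave alone. Origin at the centre of its underside.
- bolt_jar: Amber jar, 56 mm in diameter, 80 mm tall, standing near the jig; leave alone. Origin at the centre of its underside.
There are look-alikes about, which are no part of the job. What is meant by the grey_keeper is not orange, and is the smaller of those in its own colour.

How it is judged:
By the outcome, as a careful person would: the job done as asked, in the order asked, and still so for the second after the job is handed in, with the robot touching nothing.
It also fails if it takes over 72 s, if anything falls off the work surface, if the arm or the gripper's body presses on something with over 40 N, if the wrist force passes 120 N, or if a joint passes its speed limit or range.

## Working session

There is one attempt and no reset: what is moved stays moved. The work goes in short steps, Python scripts to look and compute and a tool call to move; the robot and the scene stay as the last step left them, time stands still between calls to the robot, and variables do not carry over. Pictures are saved under pics/ and viewed, at most 10 in all, crops included, and the job is handed in when it is done.

Besides the shell and the picture viewer there is one more tool, called in YAML: its name, and indented under it one key for each argument. apply_moves: Moves the arm, as the interface text tells. Its arguments: {"type":"object","properties":{"increments":{"type":"array","items":{"type":"array"}},"force":{"type":"number"}},"required":["increments"]}

```bash
ls; mkdir -p pics
python3 - <<'E'
from cell import ctrl
import cv2
print(ctrl.observe())
for n in("scene","side","wrist"):
    c=ctrl.calibration(n); print(n,c)
    cv2.imwrite(f"pics/{n}0.png",ctrl.grab_frame(n))
E
```

```text
pics
{'t': 0.0, 'qpos': array([-8.28204524e+01,  3.02784193e+01,  8.21582022e+01,  4.29028228e-05,
        6.76891106e+01, -1.02257308e+01]), 'qd': array([ 0.0994131 ,  0.05025807, -0.04463367,  0.04102596, -0.01995093,
        0.03468728]), 'joint_efforts': array([-8.56831430e-04, -4.42359710e+01, -1.78027171e+01, -2.65336239e-04,
        8.29035096e-03,  1.46625251e-06]), 'tcp_pos': array([ 0.18691107, -0.59566268,  0.24432937]), 'eef_rot': array([-1.79876272e+02, -2.23598166e-02,  1.74052379e+01]), 'force': array([-0.52177062,  0.23202576, -0.5461996 ]), 'moment': array([ 0.00592345, -0.028277  , -0.02042155]), 'finger_force': 0.0, 'finger_gap': 0.08543609909539726}
scene {'fov_y': 46.295040431826095, 'cx': 322.481045814107, 'cy': 242.7885385669552, 'R': array([[-0.85943516,  0.51101213,  0.01542101],
       [ 0.28981013,  0.5118167 , -0.8087359 ],
       [-0.42116659, -0.6905869 , -0.58796976]]), 't': array([ 0.5517322 , -0.10766459,  1.76575655])}
side {'fov_y': 55.06122030813036, 'cx': 320.0069461779322, 'cy': 238.11028770639328, 'R': array([[-0.88436743, -0.46660547,  0.0131754 ],
       [-0.3475762 ,  0.63940328, -0.68582377],
       [ 0.31158473, -0.61109965, -0.72764838]]), 't': array([0.5275168 , 0.30566124, 0.84638265])}
wrist {'fov_y': 65.70646984690485, 'cx': 315.86922540228335, 'cy': 237.05236157647803, 'hand_eye': array([[ 4.78178483e-04, -9.47110224e-01, -3.20908078e-01,
         8.30916484e-02],
       [ 9.99999821e-01,  5.68429199e-04, -1.87551244e-04,
        -8.45882192e-04],
       [ 3.60045223e-04, -3.20907931e-01,  9.47110326e-01,
        -1.27693796e-01],
       [ 0.00000000e+00,  0.00000000e+00,  0.00000000e+00,
         1.00000000e+00]])}
```

View pics/scene0.png

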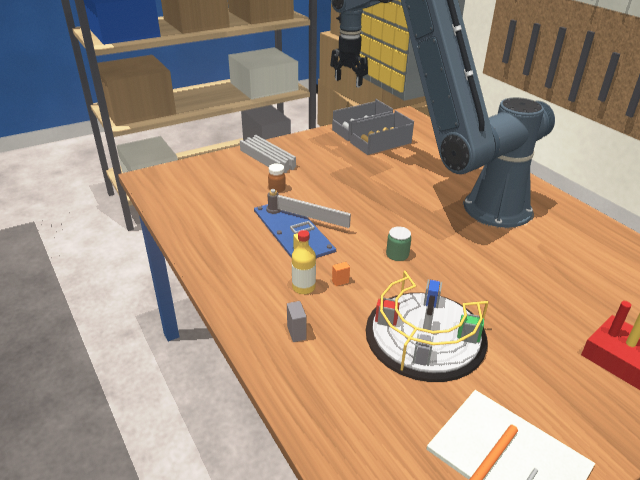

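View pics/side0.png

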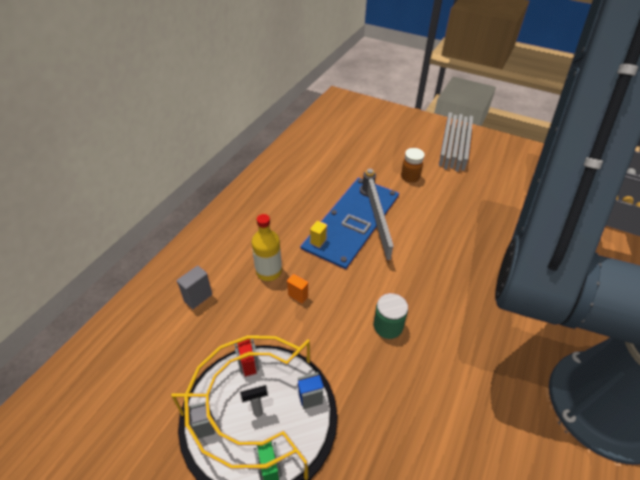

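The scene view shows the carousel at about (427,330), with red at (387,310), and the jig at about (295,230). In the side view the carousel is at about (258,415), red at (247,357), the guard opening toward the lower right or right, and the lever runs from (369,180) to (390,255). I'll zoom in on both.

Run:
```python
import cv2,numpy as np
a=cv2.imread("pics/side0.png");b=cv2.imread("pics/scene0.png")
def z(i,x,y,w,h,W,H):return cv2.resize(i[y:y+h,x:x+w],(W,H),interpolation=cv2.INTER_CUBIC)
cv2.imwrite("pics/z1.png",np.hstack([z(a,290,150,133,200,400,600),z(a,160,325,200,155,400,310) if 0 else z(b,245,175,133,200,400,600)]))
cv2.imwrite("pics/z2.png",np.vstack([z(a,160,330,200,150,400,300),z(b,350,262,200,150,400,300)]) if 0 else np.hstack([cv2.copyMakeBorder(z(a,165,325,180,155,400,344),0,50,0,0,0),cv2.copyMakeBorder(z(b,355,262,140,120,400,343),0,51,0,0,0)]))
```

```text
(no output)
```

View pics/z1.png

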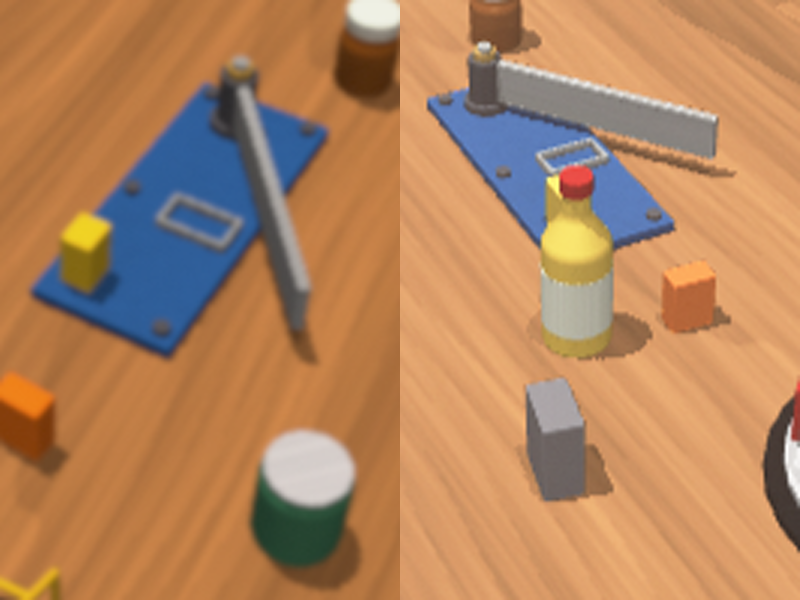

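View pics/z2.png

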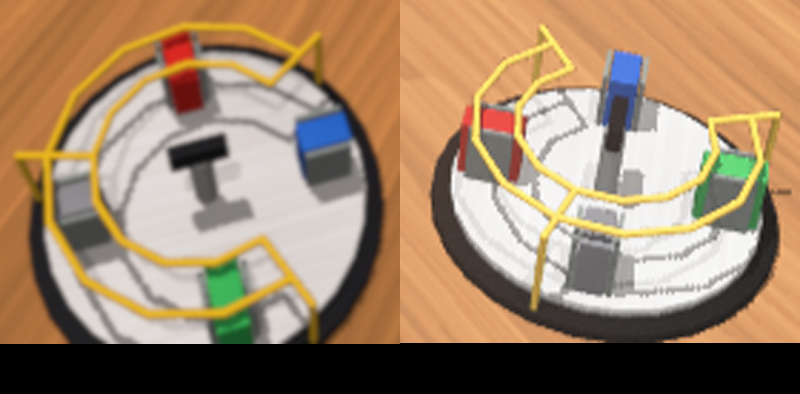

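```bash
cat > h.py <<'E'
import numpy as np,json
from cell import ctrl
from scipy.optimize import least_squares
from scipy.spatial.transform import Rotation as R
C={n:ctrl.calibration(n) for n in("scene","side","wrist")}
def proj(n,X):
    c=C[n];p=c["R"]@np.asarray(X)+c["t"];f=240/np.tan(np.radians(c["fov_y"]/2))
    return np.array([c["cx"]+f*p[0]/p[2],c["cy"]+f*p[1]/p[2]])
def rz(a,v):return R.from_euler('z',a).apply(v)
def tcp(s):
    return R.from_euler('xyz',s["eef_rot"],degrees=True),s["tcp_pos"]
def wproj(s,X):
    c=C["wrist"];r,t=tcp(s);H=c["hand_eye"]
    p=H[:3,:3].T@(r.inv().apply(np.asarray(X)-t)-H[:3,3]);f=240/np.tan(np.radians(c["fov_y"]/2))
    th=np.arctan2(np.hypot(p[0],p[1]),p[2]);u=p[:2]/np.hypot(p[0],p[1])
    return np.array([c["cx"],c["cy"]])+f*th*u
E
cat > fit.py <<'E'
from h import *
def Z(n,ox,oy,sx,sy,u,v):return n,np.array([ox+(u+.5)/sx-.5,oy+(v+.5)/sy-.5])
sj=lambda u,v:Z("side",290,150,400/133,3,u,v)
cj=lambda u,v:Z("scene",245,175,400/133,3,u-400,v)
sc=lambda u,v:Z("side",165,325,400/180,344/155,u,v)
cc=lambda u,v:Z("scene",355,262,400/140,343/120,u-400,v)
J=[((50,-40,12),sj(207,87)),((-75,-40,12),sj(328,130)),((50,260,12),sj(37,290)),((-75,260,12),sj(168,347)),((0,0,77),sj(240,60)),
((50,-40,12),cj(430,100)),((-75,260,12),cj(672,222)),((0,0,77),cj(485,46)),("L",sj(303,291)),("L",cj(717,118))]
def fj(p):
    o=[]
    for P,(n,q) in J:
        P=np.array((-250*np.sin(p[3]),250*np.cos(p[3]),68) if P=="L" else P)/1000
        o.append(proj(n,rz(p[2],P)+[p[0],p[1],0])-q)
    return np.concatenate(o)
best=min((least_squares(fj,[.5,0,a,.6],loss='soft_l1') for a in np.arange(0,6.28,.7)),key=lambda r:r.cost)
print("jig",best.x,best.cost);print(best.fun.reshape(-1,2).round(1).tolist())
G=lambda r,a,z:(r*np.cos(np.radians(a)),r*np.sin(np.radians(a)),z)
K=[(G(134,230,90),sc(319,37)),(G(134,130,90),cc(777,115)),(G(134,230,90),cc(541,28)),(G(134,0,90),sc(17,155)),(G(134,0,90),cc(543,233)),
(G(78,230,90),sc(271,80)),(G(78,130,90),sc(265,240)),(G(78,230,90),cc(573,68)),(G(78,130,90),cc(711,122)),
((0,0,106),sc(197,148)),(95,cc(492,118)),(-95,cc(737,166)),(95,sc(180,55))]
def fc(p):
    o=[]
    for P,(n,q) in K:
        P=np.array((P*np.cos(p[3]),P*np.sin(p[3]),76) if np.isscalar(P) else P)/1000
        o.append(proj(n,rz(p[2],P)+[p[0],p[1],0])-q)
    return np.concatenate(o)
b2=min((least_squares(fc,[.3,.4,a,t],loss='soft_l1') for a in np.arange(0,6.28,.7) for t in (0,1.5,3,4.5)),key=lambda r:r.cost)
print("car",b2.x,b2.cost);print(b2.fun.reshape(-1,2).round(1).tolist())
for nm,z,qs in[("tin",.075,[sj(307,470),("scene",np.array([399,233]))]),("jar",.08,[sj(375,15),("scene",np.array([277,169]))]),("bottle",.17,[("side",np.array([263,218.])),("scene",np.array([303.5,233.5]))]),("orange",.035,[sj(25,398),cj(690,272)])]:
    r=least_squares(lambda p:np.concatenate([proj(n,[p[0],p[1],z])-q for n,q in qs]),[.5,.1]);print(nm,r.x,r.fun.round(1))
E
python3 fit.py
```

```text
jig [ 0.6230467  -0.32232942 -0.05183431  0.64855759] 8.2480717864068
[[-0.6, -1.9], [0.8, -0.5], [-2.6, -1.0], [0.1, 1.2], [0.4, 2.3], [-0.7, -0.8], [1.5, -0.4], [0.4, 1.2], [-0.0, -0.7], [0.1, 0.1]]
car [0.55125842 0.3203662  0.48332421 4.98740584] 6.439734424986766
[[-0.5, -1.3], [1.0, -0.5], [1.2, -0.7], [0.0, -0.6], [1.0, 0.4], [-0.1, 0.9], [-1.4, -1.2], [0.2, -0.3], [0.6, -0.8], [-0.1, -1.2], [1.6, 0.1], [0.3, -0.0], [-0.1, -0.4]]
tin [0.42055847 0.03709133] [-0.5 -0.8  1.2 -0.4]
jar [ 0.54805796 -0.44207682] [-0.6  0.1  0.4 -1.3]
bottle [0.714363   0.02885092] [-0.3 -0.1  0.3 -0.5]
orange [0.62007485 0.04654339] [ 2.4  0.6 -1.9  3.6]
```

The jig fit (0.623, -0.322, yaw -3°, lever 0.65 rad) and the carousel fit (0.551, 0.320, yaw 27.7°) agree with the sketch to within about 2 px. Lever first: close the fingers and go to its -x side.

apply_moves:
  increments:
    - [1,[0.388,-0.309,0],[0,0,0.356]]
    - [1,[0.388,-0.309,0],[0,0,0.356]]
    - [1,[0.388,-0.309,0],[0,0,0.356]]
    - [1,[0.388,-0.309,0],[0,0,0.356]]
    - [1,[0.388,-0.309,0],[0,0,0.356]]
    - [1,[0.388,-0.309,0],[0,0,0.356]]
    - [1,[0.388,-0.309,0],[0,0,0.356]]
    - [1,[0.388,-0.309,0],[0,0,0.356]]
    - [1,[0.388,-0.309,0],[0,0,0.356]]
    - [1,[0.388,-0.309,0],[0,0,0.356]]

```text
t: 1.15
tcp_pos: [0.4656, -0.1833, 0.2453]
eef_rot: [-180.0, 0.0, -3.0]
force: [0.7, -0.2, 0.1]
finger_gap: 0.0002
finger_force: 0.0
```

```bash
cat >> h.py <<'E'
def go(x,y,z,yaw):
    s=ctrl.observe();r,t=tcp(s)
    d=r.inv().apply(np.array([x,y,z])-t)
    k=(r.inv()*R.from_euler('xyz',[180,0,yaw],degrees=True)).as_rotvec()
    print(round(s["t"],2),s["tcp_pos"].round(4),s["eef_rot"].round(2),"gap",round(s["finger_gap"],4),"F",s["force"].round(1),"shift",d.round(4),"turn",k.round(4))
E
python3 - <<'E'
from h import *
import cv2
s=ctrl.observe();im=ctrl.grab_frame("wrist")
jig=lambda x,y,z:rz(-.0518,np.array([x,y,z])/1000)+[.623,-.3223,0]
for P in[(50,-40,12),(-75,-40,12),(50,260,12),(-75,260,12),(0,0,77),(-151,199,68),(-63.5,112,20),(-1.5,112,20),(-63.5,148,20),(-1.5,148,20)]:
    u=wproj(s,jig(*P));print(P,u.round());cv2.circle(im,tuple(int(v) for v in u),3,(0,255,0),1)
cv2.imwrite("pics/w1.png",im)
go(.465,-.185,.05,-3)
E
```

```text
(50, -40, 12) [484.   2.]
(-75, -40, 12) [484. 117.]
(50, 260, 12) [187.  -5.]
(-75, 260, 12) [187. 114.]
(0, 0, 77) [475.  28.]
(-151, 199, 68) [237. 199.]
(-63.5, 112, 20) [337.  97.]
(-1.5, 112, 20) [337.  33.]
(-63.5, 148, 20) [298.  97.]
(-1.5, 148, 20) [298.  33.]
1.2 [ 0.4684 -0.1777  0.2454] [-1.7973e+02 -1.5000e-01 -2.7400e+00] gap -0.0001 F [ 3.1  2.6 -0.3] shift [-0.0035  0.0084  0.1953] turn [-0.0048 -0.0026  0.0045]
```

View pics/w1.png

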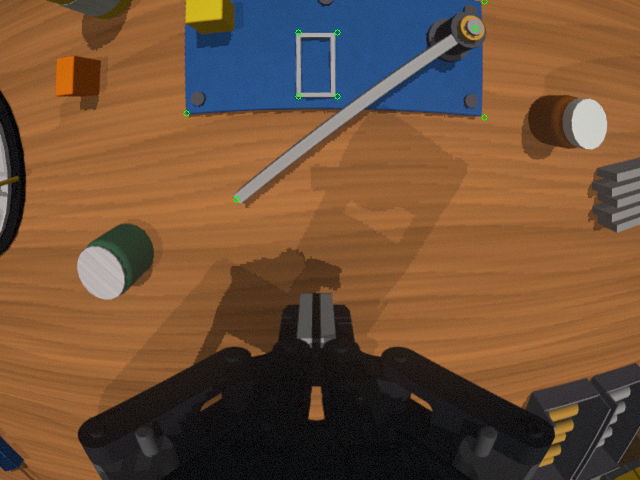

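The wrist view confirms the jig and lever fit: predicted points fall on the pocket lip (298–337, 33–97), the lever end (237,199) and the nut (475,28). Now I'll descend.

apply_moves:
  increments:
    - [1,[0,0,0.195],[0,0,0]]
    - [1,[0,0,0.195],[0,0,0]]
    - [1,[0,0,0.195],[0,0,0]]
    - [1,[0,0,0.195],[0,0,0]]
    - [1,[0,0,0.195],[0,0,0]]
    - [1,[0,0,0.195],[0,0,0]]

```text
t: 1.8
tcp_pos: [0.4643, -0.1853, 0.0499]
eef_rot: [-179.9, 0.1, -3.0]
force: [0.6, 0.1, 0.1]
finger_gap: 0.0002
finger_force: 0.0
```

Run:
```python
from h import *
go(.612,-.132,.05,-3)
go(.612,-.132,.05,-3)
```

```text
1.8 [ 0.4643 -0.1853  0.0499] [-1.7992e+02  1.3000e-01 -3.0000e+00] gap 0.0002 F [0.6 0.1 0.1] shift [ 0.1447 -0.061  -0.0003] turn [-0.0013  0.0022  0.0001]
1.8 [ 0.4643 -0.1853  0.0499] [-1.7992e+02  1.3000e-01 -3.0000e+00] gap 0.0002 F [0.6 0.1 0.1] shift [ 0.1447 -0.061  -0.0003] turn [-0.0013  0.0022  0.0001]
```

apply_moves:
  increments:
    - [1,[0.02,-0.008,0],[0,0,0]]
    - [1,[0.038,-0.016,0],[0,0,0]]
    - [1,[0.056,-0.024,0],[0,0,0]]
    - [1,[0.074,-0.031,0],[0,0,0]]
    - [1,[0.092,-0.039,0],[0,0,0]]
    - [1,[0.11,-0.046,0],[0,0,0]]
    - [1,[0.126,-0.053,0],[0,0,0]]
    - [1,[0.138,-0.058,0],[0,0,0]]
    - [1,[0.145,-0.061,0],[0,0,0]]
    - [1,[0.145,-0.061,0],[0,0,0]]

```text
t: 2.8
tcp_pos: [0.6146, -0.1322, 0.0525]
eef_rot: [179.9, -0.3, -3.0]
force: [0.5, 0.2, -0.3]
finger_gap: 0.0
finger_force: 0.0
```

apply_moves:
  increments:
    - [1,[0.002,0,0],[0,0,0]]
    - [1,[0.004,0,0],[0,0,0]]
    - [1,[0.004,0,0],[0,0,0]]
    - [1,[0.004,0,0],[0,0,0]]

```text
t: 3.2
tcp_pos: [0.6164, -0.1324, 0.0501]
eef_rot: [-180.0, 0.0, -3.0]
force: [-0.8, 0.8, 1.1]
finger_gap: -0.0001
finger_force: 0.2
```

apply_moves:
  increments:
    - [1,[0.001,0,0],[0,0,0]]
    - [1,[0.002,0,0],[0,0,0]]
    - [1,[0.003,0,0],[0,0,0]]
    - [1,[0.003,0,0],[0,0,0]]
    - [1,[0.003,0,0],[0,0,0]]

```text
t: 3.7
tcp_pos: [0.6168, -0.1324, 0.05]
eef_rot: [-180.0, 0.4, -3.0]
force: [-7.0, -1.5, 4.2]
finger_gap: -0.0001
finger_force: 3.5
```

Run:
```python
from h import *
import cv2
go(.612,-.132,.05,-3)
im=ctrl.grab_frame("side")
cv2.imwrite("pics/s2.png",cv2.resize(im[140:290,290:440],(600,600),interpolation=cv2.INTER_CUBIC))
```

```text
3.7 [ 0.6168 -0.1324  0.05  ] [-179.96    0.38   -2.96] gap -0.0001 F [-7.  -1.5  4.2] shift [-0.0048 -0.0001  0.0001] turn [-0.0006  0.0066  0.0007]
```

View pics/s2.png

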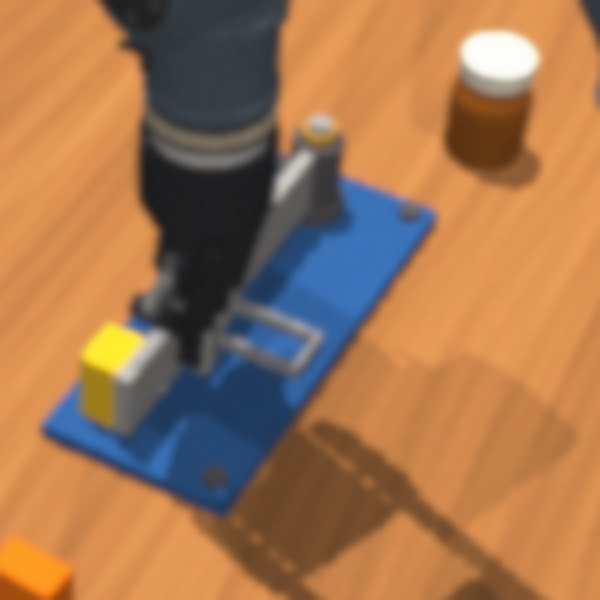

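The lever rests against the yellow stop, around (115,370) in the crop: the force rose to 7 N and the motion stalled. Next I retreat, rise, and turn the wrist towards the knob.

apply_moves:
  increments:
    - [1,[-0.03,0,0],[0,0,0]]
    - [1,[-0.04,0,0],[0,0,0]]
    - [1,[-0.04,0,-0.05],[0,0,0]]
    - [1,[-0.04,0,-0.1],[0,0,0]]
    - [0.5,[-0.04,0,-0.15],[0,0,-0.15]]
    - [0,[-0.04,0,-0.2],[0,0,-0.3]]
    - [0,[-0.04,-0.04,-0.2],[0,0,-0.45]]
    - [0,[-0.04,-0.08,-0.2],[0,0,-0.6]]
    - [0,[-0.04,-0.12,-0.2],[0,0,-0.75]]
    - [0,[-0.04,-0.16,-0.2],[0,0,-0.9]]

```text
t: 4.75
tcp_pos: [0.5889, 0.0309, 0.2508]
eef_rot: [179.9, -0.1, 48.9]
force: [0.4, 0.7, -0.4]
finger_gap: 0.0848
finger_force: 0.0
```

Run:
```python
from h import *
go(.551,.32,.25,223.4)
```

```text
4.75 [0.5889 0.0309 0.2508] [ 1.7991e+02 -9.0000e-02  4.8880e+01] gap 0.0848 F [ 0.4  0.7 -0.4] shift [ 0.1929 -0.2187  0.0008] turn [ 2.6000e-03  2.2000e-03 -3.0459e+00]
```

apply_moves:
  increments:
    - [0,[0.03,-0.033,0],[0,0,-0.15]]
    - [0,[0.06,-0.066,0],[0,0,-0.3]]
    - [0,[0.09,-0.1,0],[0,0,-0.45]]
    - [0,[0.12,-0.133,0],[0,0,-0.6]]
    - [0,[0.15,-0.166,0],[0,0,-0.75]]
    - [0,[0.18,-0.2,0],[0,0,-0.9]]
    - [0,[0.193,-0.219,0],[0,0,-1.05]]
    - [0,[0.193,-0.219,0],[0,0,-1.2]]
    - [0,[0.193,-0.219,0],[0,0,-1.35]]
    - [0,[0.193,-0.219,0],[0,0,-1.5]]

```text
t: 5.75
tcp_pos: [0.5519, 0.3201, 0.2503]
eef_rot: [179.9, 0.0, 134.9]
force: [0.1, -0.1, -0.3]
finger_gap: 0.0855
finger_force: 0.0
```

apply_moves:
  increments:
    - [0,[0,0,0],[0,0,-0.15]]
    - [0,[0,0,0],[0,0,-0.3]]
    - [0,[0,0,0],[0,0,-0.45]]
    - [0,[0,0,0],[0,0,-0.6]]
    - [0,[0,0,0],[0,0,-0.75]]
    - [0,[0,0,0],[0,0,-0.9]]
    - [0,[0,0,0],[0,0,-1.05]]
    - [0,[0,0,0],[0,0,-1.2]]
    - [0,[0,0,0],[0,0,-1.35]]
    - [0,[0,0,0],[0,0,-1.5]]

```text
t: 6.75
tcp_pos: [0.5522, 0.3195, 0.2504]
eef_rot: [180.0, 0.1, -139.2]
force: [-1.2, 0.8, 0.0]
finger_gap: 0.0855
finger_force: 0.0
```

apply_moves:
  increments:
    - [0,[0,0,0],[0,0,-0.046]]
    - [0,[0,0,0],[0,0,-0.046]]

```text
t: 6.95
tcp_pos: [0.5521, 0.3194, 0.2504]
eef_rot: [-180.0, 0.1, -136.9]
force: [0.2, -0.2, -0.1]
finger_gap: 0.0857
finger_force: 0.0
```

Run:
```python
from h import *
import cv2
s=ctrl.observe();im=ctrl.grab_frame("wrist")
car=lambda r,a,z:rz(.4833,np.array([r*np.cos(np.radians(a)),r*np.sin(np.radians(a)),z])/1000)+[.5513,.3204,0]
for P in[(0,0,106),(95,285.75,76),(95,105.75,76),(78,230,90),(78,130,90),(134,230,90),(134,130,90),(22,15.75,106),(22,195.75,106)]:
    u=wproj(s,car(*P));print(P,u.round());cv2.circle(im,tuple(int(v) for v in u),3,(255,0,255),1)
cv2.imwrite("pics/w2.png",im)
go(.551,.32,.1,223.4)
```

```text
(0, 0, 106) [317. 224.]
(95, 285.75, 76) [207. 215.]
(95, 105.75, 76) [426. 214.]
(78, 230, 90) [259. 139.]
(78, 130, 90) [405. 180.]
(134, 230, 90) [218.  82.]
(134, 130, 90) [466. 154.]
(22, 15.75, 106) [317. 251.]
(22, 195.75, 106) [316. 196.]
7.0 [0.552  0.3194 0.2504] [-1.8000e+02  5.0000e-02 -1.3697e+02] gap 0.0854 F [ 0.1 -0.5  0.2] shift [0.0004 0.0012 0.1504] turn [-0.0001  0.0009 -0.0064]
```

View pics/w2.png

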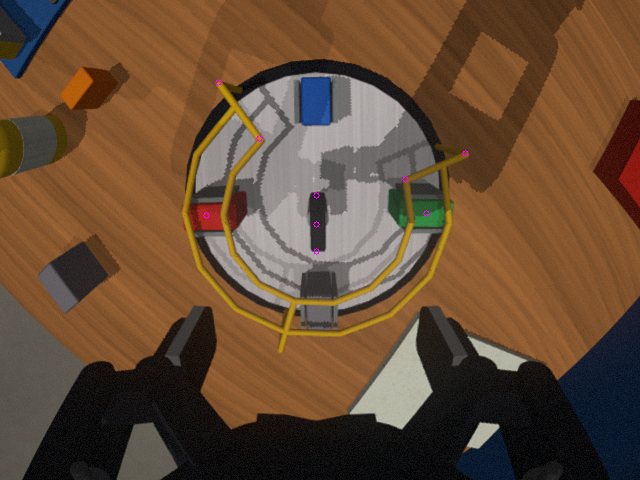

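The wrist view matches the carousel fit within about 2 px: knob (317,224), red (207,215), green (426,214), and the opening facing up. Now descend on the knob and grip it.

apply_moves:
  increments:
    - [0,[0,0.001,0.05],[0,0,0]]
    - [0,[0,0.001,0.1],[0,0,0]]
    - [0,[0,0.001,0.14],[0,0,0]]
    - [0,[0,0.001,0.151],[0,0,0]]
    - [1,[0,0.001,0.151],[0,0,0]]
    - [1,[0,0.001,0.151],[0,0,0]]
    - [1,[0,0.001,0.151],[0,0,0]]
    - [1,[0,0.001,0.151],[0,0,0]]
    - [1,[0,0.001,0.151],[0,0,0]]
    - [1,[0,0.001,0.151],[0,0,0]]
  force: 50

```text
t: 8.0
tcp_pos: [0.5516, 0.3206, 0.1016]
eef_rot: [-180.0, 0.2, -136.9]
force: [-2.2, 1.1, 7.1]
finger_gap: 0.0111
finger_force: 100.7
```

apply_moves:
  increments:
    - [1,[0,0,0],[0,0,0]]
    - [1,[0,0,0],[0,0,0]]
    - [1,[0,0,0],[0,0,0]]

```text
t: 8.3
tcp_pos: [0.5516, 0.3206, 0.1017]
eef_rot: [-180.0, 0.2, -136.9]
force: [-2.1, 1.4, 7.2]
finger_gap: 0.0104
finger_force: 100.7
```

apply_moves:
  increments:
    - [1,[0,0,0],[0,0,0.06]]
    - [1,[0,0,0],[0,0,0.16]]
    - [1,[0,0,0],[0,0,0.28]]
    - [1,[0,0,0],[0,0,0.4]]
    - [1,[0,0,0],[0,0,0.52]]
    - [1,[0,0,0],[0,0,0.64]]
    - [1,[0,0,0],[0,0,0.76]]
    - [1,[0,0,0],[0,0,0.86]]
    - [1,[0,0,0],[0,0,0.92]]
    - [1,[0,0,0],[0,0,0.92]]

```text
t: 9.3
tcp_pos: [0.5516, 0.3205, 0.1016]
eef_rot: [179.9, 0.1, 170.3]
force: [-0.9, 1.0, 7.6]
finger_gap: 0.0109
finger_force: 100.7
```

apply_moves:
  increments:
    - [1,[0,0,0],[0,0,0.06]]
    - [1,[0,0,0],[0,0,0.16]]
    - [1,[0,0,0],[0,0,0.28]]
    - [1,[0,0,0],[0,0,0.4]]
    - [1,[0,0,0],[0,0,0.52]]
    - [1,[0,0,0],[0,0,0.64]]
    - [1,[0,0,0],[0,0,0.76]]
    - [1,[0,0,0],[0,0,0.86]]
    - [1,[0,0,0],[0,0,0.926]]
    - [1,[0,0,0],[0,0,0.926]]

```text
t: 10.3
tcp_pos: [0.5516, 0.3205, 0.1016]
eef_rot: [179.8, -0.0, 117.3]
force: [-2.7, 0.9, 6.4]
finger_gap: 0.0105
finger_force: 100.8
```

apply_moves:
  increments:
    - [1,[0,0,0],[0,0,0]]
    - [0,[0,0,0],[0,0,0]]
    - [0,[0,0,0],[0,0,0]]
    - [0,[0,0,0],[0,0,0]]
    - [0,[0,0,-0.03],[0,0,0]]
    - [0,[0,0,-0.07],[0,0,0]]
    - [0,[0,0,-0.11],[0,0,0]]
    - [0,[0,0,-0.15],[0,0,0]]
    - [0,[0,0,-0.15],[0,0,0]]

```text
t: 11.2
tcp_pos: [0.5544, 0.3211, 0.2559]
eef_rot: [179.3, 0.1, 117.3]
force: [0.4, -0.2, 0.4]
finger_gap: 0.0853
finger_force: 0.0
```

Run:
```python
from h import *
import cv2
s=ctrl.observe();im=ctrl.grab_frame("wrist")
car=lambda r,a,z:rz(.4833,np.array([r*np.cos(np.radians(a)),r*np.sin(np.radians(a)),z])/1000)+[.5513,.3204,0]
for P in[(0,0,106),(95,180,76),(70,180,76),(120,180,76),(78,230,90),(78,130,90),(134,230,90),(134,130,90)]:
    u=wproj(s,car(*P));print(P,u.round());cv2.circle(im,tuple(int(v) for v in u),3,(255,0,255),1)
cv2.imwrite("pics/w3.png",im)
go(*car(95,180,250),117.7)
```

```text
(0, 0, 106) [309. 223.]
(95, 180, 76) [201. 215.]
(70, 180, 76) [228. 214.]
(120, 180, 76) [175. 215.]
(78, 230, 90) [253. 283.]
(78, 130, 90) [245. 146.]
(134, 230, 90) [219. 324.]
(134, 130, 90) [199.  95.]
11.25 [0.5527 0.3204 0.2527] [1.7959e+02 5.0000e-02 1.1733e+02] gap 0.0851 F [ 0.1  0.1 -0.2] shift [ 0.0001 -0.0962  0.002 ] turn [ 0.0072  0.001  -0.0064]
```

View pics/w3.png

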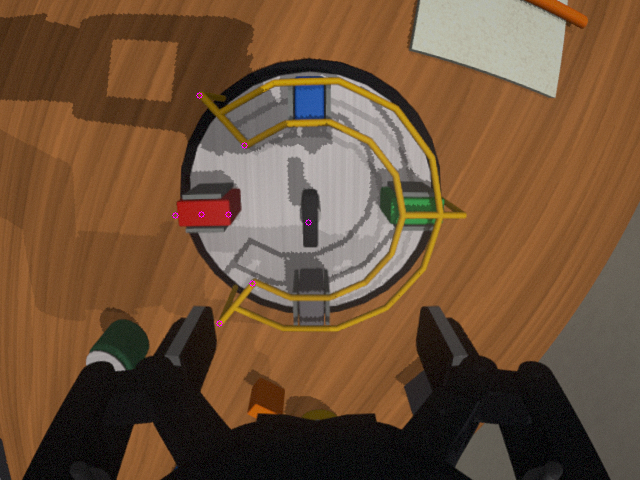

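Red stands in the opening with its top face centre at about (203,213), against a predicted (201,215), within about 1–2 mm. I'll move over it and check the centring from red pixels.

apply_moves:
  increments:
    - [0,[0,-0.048,0],[0,0,0]]
    - [0,[0,-0.096,0],[0,0,0]]
    - [0,[0,-0.096,0],[0,0,0]]
    - [0,[0,-0.096,0],[0,0,0]]
    - [0,[0,-0.096,0],[0,0,0]]

```text
t: 11.75
tcp_pos: [0.4667, 0.2759, 0.2489]
eef_rot: [180.0, 0.0, 117.3]
force: [-0.3, -0.1, 0.6]
finger_gap: 0.0854
finger_force: 0.0
```

```bash
cat >> h.py <<'E'
def redtop(s,im,z,x0=(.47,.27,.4833)):
    "fit the pose of the red top face (brightest red) at height z: x, y, yaw of the 50 mm side"
    import cv2
    h=cv2.cvtColor(im,cv2.COLOR_BGR2HSV)
    m=((h[...,0]<6)|(h[...,0]>174))&(h[...,1]>150)&(h[...,2]>70)
    c0=wproj(s,[x0[0],x0[1],z]);yy,xx=np.nonzero(m);k=np.hypot(xx-c0[0],yy-c0[1])<70
    v=h[yy[k],xx[k],2];thr=.85*np.percentile(v,90);k[k]=v>thr
    mm=np.zeros(m.shape,np.uint8);mm[yy[k],xx[k]]=255
    n,l,st,ce=cv2.connectedComponentsWithStats(mm);i=1+st[1:,4].argmax();mm=(l==i).astype(np.uint8)
    q=cv2.boxPoints(cv2.minAreaRect(np.argwhere(mm)[:,::-1].astype(np.float32)))
    P=lambda p:np.array([wproj(s,rz(p[2],np.array([a*.025,b*.012,0]))+[p[0],p[1],z]) for a,b in((1,1),(1,-1),(-1,-1),(-1,1))])
    def f(p):
        w=P(p);return np.array([min(q,key=lambda t:np.hypot(*(t-u)))-u for u in w]).ravel()
    r=least_squares(f,x0);print("red",r.x.round(4),np.degrees(r.x[2]).round(2),"res",r.fun.round(1),"area",mm.sum());return r.x
E
python3 - <<'E'
from h import *
s=ctrl.observe();im=ctrl.grab_frame("wrist")
import cv2;cv2.imwrite("pics/w4.png",im)
p=redtop(s,im,.076)
car=rz(-.4833,np.array([p[0]-.5513,p[1]-.3204,0]));print(car)
go(p[0],p[1],.06,117.7)
E
```

```text
red [0.4677 0.2776 0.4775] 27.36 res [-2.1  1.7 -1.4 -1.8  1.4 -1.9  2.1  1.7] area 1368
[-0.09391202  0.00099902  0.        ]
11.8 [0.4671 0.2761 0.2491] [1.7994e+02 1.0000e-02 1.1732e+02] gap 0.0857 F [ 0.3  0.2 -0. ] shift [0.0011 0.001  0.1891] turn [ 0.0011  0.0002 -0.0066]
```

Red is 94 mm from the axis and 1 mm off the opening's middle. Descend, grip and lift.

apply_moves:
  increments:
    - [0,[0.001,0.001,0.05],[0,0,0]]
    - [0,[0.001,0.001,0.1],[0,0,0]]
    - [0,[0.001,0.001,0.14],[0,0,0]]
    - [0,[0.001,0.001,0.17],[0,0,0]]
    - [0,[0.001,0.001,0.189],[0,0,0]]
    - [0,[0.001,0.001,0.189],[0,0,0]]
    - [1,[0.001,0.001,0.189],[0,0,0]]
    - [1,[0.001,0.001,0.189],[0,0,0]]
    - [1,[0.001,0.001,0.189],[0,0,0]]
    - [1,[0.001,0.001,0.189],[0,0,0]]
  force: 40

```text
t: 12.8
tcp_pos: [0.4673, 0.2775, 0.0618]
eef_rot: [179.8, 0.0, 117.3]
force: [-0.1, -0.1, 3.4]
finger_gap: 0.0492
finger_force: 42.6
```

apply_moves:
  increments:
    - [1,[0,0,0],[0,0,0]]
    - [1,[0,0,0],[0,0,0]]
    - [1,[0,0,-0.01],[0,0,0]]
    - [1,[0,0,-0.03],[0,0,0]]
    - [1,[0,0,-0.06],[0,0,0]]
    - [1,[0,0,-0.1],[0,0,0]]
    - [1,[0,0,-0.14],[0,0,0]]
    - [1,[0,0,-0.15],[0,0,0]]
    - [1,[0,0,-0.15],[0,0,0]]

```text
t: 13.7
tcp_pos: [0.4667, 0.2773, 0.2122]
eef_rot: [179.8, 0.0, 117.3]
force: [0.4, -0.0, -1.9]
finger_gap: 0.0495
finger_force: 42.2
```

Run:
```python
from h import *
go(.5,.12,.21,87)
```

```text
13.7 [0.4667 0.2773 0.2122] [1.7978e+02 4.0000e-02 1.1734e+02] gap 0.0495 F [ 0.4 -0.  -1.9] shift [-0.155  -0.0426  0.0022] turn [ 4.000e-03 -4.000e-04  5.295e-01]
```

apply_moves:
  increments:
    - [1,[-0.04,-0.011,0],[0,0,0.13]]
    - [1,[-0.08,-0.022,0],[0,0,0.26]]
    - [1,[-0.12,-0.033,0],[0,0,0.39]]
    - [1,[-0.155,-0.043,0],[0,0,0.53]]
    - [1,[-0.155,-0.043,0.05],[0,0,0.53]]
    - [1,[-0.155,-0.043,0.1],[0,0,0.53]]
    - [1,[-0.155,-0.043,0.14],[0,0,0.53]]
    - [1,[-0.155,-0.043,0.16],[0,0,0.53]]
    - [1,[-0.155,-0.043,0.168],[0,0,0.53]]
    - [1,[-0.155,-0.043,0.168],[0,0,0.53]]

```text
t: 14.7
tcp_pos: [0.4967, 0.1196, 0.0408]
eef_rot: [-179.7, 0.0, 87.0]
force: [-0.6, 0.1, -2.0]
finger_gap: 0.0492
finger_force: 42.8
```

apply_moves:
  increments:
    - [1,[0,0,0.001],[0,0,0]]
    - [1,[0,0,0.002],[0,0,0]]
    - [1,[0,0,0.003],[0,0,0]]
    - [1,[0,0,0.003],[0,0,0]]

```text
t: 15.1
tcp_pos: [0.4991, 0.1197, 0.0397]
eef_rot: [180.0, -0.0, 87.0]
force: [-0.9, 0.2, 1.2]
finger_gap: 0.049
finger_force: 42.9
```

Contact felt. Release, rise, turn 90° and look.

apply_moves:
  increments:
    - [0,[0,0,0],[0,0,0]]
    - [0,[0,0,0],[0,0,0]]
    - [0,[0,0,0],[0,0,0]]
    - [0,[0,0,-0.04],[0,0,0]]
    - [0,[0,0,-0.08],[0,0,0]]
    - [0,[0,0,-0.12],[0,0,0.14]]
    - [0,[0,0,-0.16],[0,0,0.28]]
    - [0,[0,0,-0.16],[0,0,0.42]]
    - [0,[0,0,-0.16],[0,0,0.56]]
    - [0,[0,0,-0.16],[0,0,0.7]]

```text
t: 16.1
tcp_pos: [0.4991, 0.1196, 0.2]
eef_rot: [179.9, -0.0, 46.5]
force: [-0.5, 0.3, 0.7]
finger_gap: 0.0852
finger_force: 0.0
```

apply_moves:
  increments:
    - [0,[0,0,0],[0,0,0.14]]
    - [0,[0,0,0],[0,0,0.28]]
    - [0,[0,0,0],[0,0,0.42]]
    - [0,[0,0,0],[0,0,0.56]]
    - [0,[0,0,0],[0,0,0.7]]
    - [0,[0,0,0],[0,0,0.84]]
    - [0,[0,0,0],[0,0,0.871]]
    - [0,[0,0,0],[0,0,0.871]]
    - [0,[0,0,0],[0,0,0.871]]

```text
t: 17.0
tcp_pos: [0.4989, 0.1196, 0.1993]
eef_rot: [180.0, 0.0, -3.0]
force: [-0.3, -0.3, -0.1]
finger_gap: 0.0854
finger_force: 0.0
```

Run:
```python
from h import *
import cv2
s=ctrl.observe();im=ctrl.grab_frame("wrist")
cv2.imwrite("pics/w5.png",im)
p=redtop(s,im,.054,(.499,.12,-.052))
go(p[0],p[1],.05,np.degrees(p[2]))
```

```text
red [ 0.4994  0.1197 -0.0511] -2.93 res [ 2.   1.5 -2.   1.5 -1.2 -1.7  1.2 -1.7] area 1587
17.05 [0.499  0.1196 0.1993] [ 1.80e+02  1.00e-02 -3.01e+00] gap 0.0854 F [ 0.4  0.5 -0.9] shift [ 4.000e-04 -1.000e-04  1.493e-01] turn [ 0.      0.0001 -0.0015]
```

View pics/w5.png

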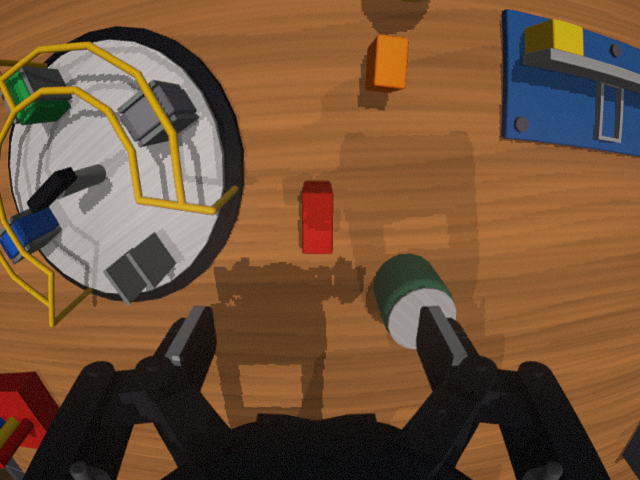

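The block stands upright and square at (318,217), measured (0.499, 0.120, -2.9°). Now I'll grip across the 24 mm.

apply_moves:
  increments:
    - [0,[0,0,0.05],[0,0,0]]
    - [0,[0,0,0.1],[0,0,0]]
    - [0,[0,0,0.14],[0,0,0]]
    - [0,[0,0,0.157],[0,0,0]]
    - [0,[0,0,0.157],[0,0,0]]
    - [1,[0,0,0.157],[0,0,0]]
    - [1,[0,0,0.157],[0,0,0]]
    - [1,[0,0,0.157],[0,0,0]]
    - [1,[0,0,0.157],[0,0,0]]
    - [1,[0,0,0.157],[0,0,0]]

```text
t: 18.05
tcp_pos: [0.4998, 0.1196, 0.0435]
eef_rot: [-180.0, -0.1, -3.0]
force: [-0.2, -0.7, 6.5]
finger_gap: 0.0234
finger_force: 42.8
```

apply_moves:
  increments:
    - [1,[0,0,0],[0,0,0]]
    - [1,[0,0,0],[0,0,0]]
    - [1,[0,0,-0.01],[0,0,0]]
    - [1,[0,0,-0.05],[0,0,0]]
    - [1,[0,0,-0.1],[0,0,0]]
    - [1,[0,0,-0.14],[0,0,0]]
    - [1,[0,0,-0.16],[0,0,0]]
    - [1,[0,0,-0.16],[0,0,0]]

```text
t: 18.85
tcp_pos: [0.5009, 0.1198, 0.2058]
eef_rot: [-180.0, -0.4, -3.0]
force: [0.4, -0.2, -2.0]
finger_gap: 0.0236
finger_force: 42.0
```

Run:
```python
from h import *
go(*rz(-.0518,np.array([-.0325,.13,.2]))+[.623,-.3223,0],-2.97)
```

```text
18.85 [0.5009 0.1198 0.2058] [-179.97   -0.45   -3.03] gap 0.0236 F [ 0.4 -0.2 -2. ] shift [0.1127 0.305  0.0065] turn [-0.0006 -0.0078 -0.0011]
```

apply_moves:
  increments:
    - [1,[0.01,0.04,0],[0,0,0]]
    - [1,[0.02,0.085,0],[0,0,0]]
    - [1,[0.03,0.13,0],[0,0,0]]
    - [1,[0.04,0.175,0],[0,0,0]]
    - [1,[0.05,0.22,0],[0,0,0]]
    - [1,[0.06,0.265,0],[0,0,0]]
    - [1,[0.064,0.305,0],[0,0,0]]
    - [1,[0.064,0.305,0],[0,0,0]]
    - [1,[0.064,0.305,0],[0,0,0]]
    - [1,[0.064,0.305,0],[0,0,0]]

```text
t: 19.85
tcp_pos: [0.5455, -0.1868, 0.2009]
eef_rot: [-179.9, 0.2, -3.0]
force: [-0.1, 0.7, -1.3]
finger_gap: 0.0229
finger_force: 41.8
```

Run:
```python
from h import *
import cv2
s=ctrl.observe();im=ctrl.grab_frame("wrist")
jig=lambda x,y,z:rz(-.0518,np.array([x,y,z])/1000)+[.623,-.3223,0]
I=cv2.resize(im,None,fx=2.5,fy=2.5,interpolation=cv2.INTER_CUBIC)
for P in[(0,0,77),(-63.5,112,20),(-1.5,112,20),(-63.5,148,20),(-1.5,148,20),(-59.5,116,20),(-59.5,144,20)]:
    u=wproj(s,jig(*P));print(P,u.round(1));cv2.circle(I,tuple(int(v*2.5+1) for v in u),4,(0,255,0),1)
u=wproj(s,jig(-32.5,130,20))
x0=int(u[0]*2.5)-400;y0=max(0,int(u[1]*2.5)-250)
print("crop",x0,y0);cv2.imwrite("pics/w6.png",I[y0:y0+600,x0:x0+800])
go(*jig(-32.5,130,200),-2.97)
```

```text
(0, 0, 77) [499.7 122.5]
(-63.5, 112, 20) [340.4 188.4]
(-1.5, 112, 20) [341.3 114.8]
(-63.5, 148, 20) [297.8 188.4]
(-1.5, 148, 20) [297.1 114.7]
(-59.5, 116, 20) [335.8 183.8]
(-59.5, 144, 20) [302.5 183.7]
crop 397 129
19.9 [ 0.5458 -0.1865  0.2013] [-1.799e+02  1.600e-01 -2.970e+00] gap 0.0231 F [ 0.8  0.1 -2.4] shift [0.0517 0.0016 0.0011] turn [-0.0018  0.0027 -0.0001]
```

View pics/w6.png

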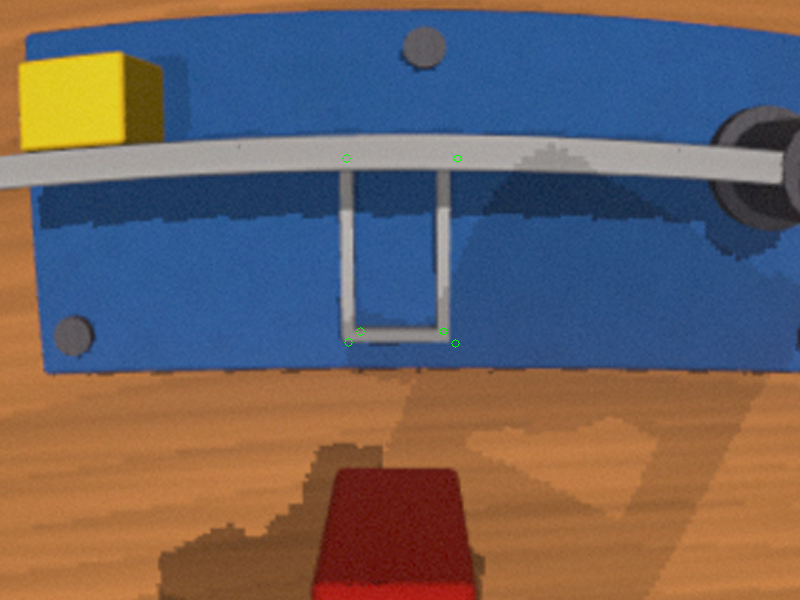

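The pocket lip's near corners are at crop (342,341) and (449,341), about 6 px (2 mm) left of the prediction. The arm may still have been settling, so I'll hold, re-measure numerically, and check against the held block.

apply_moves:
  increments:
    - [1,[0,0,0],[0,0,0]]
    - [1,[0,0,0],[0,0,0]]
    - [1,[0,0,0],[0,0,0]]
    - [1,[0,0,0],[0,0,0]]
    - [1,[0,0,0],[0,0,0]]

```text
t: 20.4
tcp_pos: [0.5468, -0.1882, 0.2024]
eef_rot: [180.0, -0.0, -3.0]
force: [0.0, 0.6, -1.7]
finger_gap: 0.0231
finger_force: 41.8
```

```bash
cat > pk.py <<'E'
from h import *
import cv2
jig=lambda x,y,z:rz(-.0518,np.array([x,y,z])/1000)+[.623,-.3223,0]
old=cv2.imread("pics/w6.png")
for k in range(3):
    s=ctrl.observe();im=ctrl.grab_frame("wrist")
    I=cv2.resize(im,None,fx=2.5,fy=2.5,interpolation=cv2.INTER_CUBIC)
    def at(u,v,w,h):  # where old patch is now, crop coords -> full px
        T=old[v:v+h,u:u+w];S=I[129+v-40:129+v+h+40,397+u-40:397+u+w+40]
        _,sc,_,l=cv2.minMaxLoc(cv2.matchTemplate(S,T,cv2.TM_CCOEFF_NORMED));return np.array(l)-40,round(sc,3)
    print("shift lip",at(325,180,140,180),"block",at(300,440,190,150))
    d=at(325,180,140,180)[0]
    obs=(np.array([[342,341],[449,341],[355,328],[438,328]])+d+[397,129]-1)/2.5
    P=[(-63.5,148),(-63.5,112),(-59.5,144),(-59.5,116)]
    r=least_squares(lambda p:np.concatenate([wproj(s,jig(a+p[0],b+p[1],20))-o for (a,b),o in zip(P,obs)]),[0,0])
    print("jig shift mm",r.x.round(2),r.fun.round(1),s["tcp_pos"].round(4))
# held block: bottom far edge, observed crop (338..458,468)
rr,t=tcp(s)
for y in(-12,12): print("block corner",(wproj(s,t+rr.apply(np.array([25.5,y,43.5])/1000))*2.5+1-[397,129]).round(1))
go(*jig(-32.5,130,200),-2.97)
E
python3 pk.py
```

```text
shift lip (array([-5,  5]), 0.96) block (array([0, 0]), 0.971)
jig shift mm [1.02 1.85] [ 0.4 -0.3 -0.  -0.3 -0.1  0.3 -0.3  0.3] [ 0.5468 -0.1882  0.2024]
shift lip (array([-6,  5]), 0.959) block (array([0, 0]), 0.971)
jig shift mm [0.97 2.11] [ 0.4 -0.3 -0.  -0.3 -0.1  0.3 -0.3  0.3] [ 0.5468 -0.1883  0.2024]
shift lip (array([-6,  5]), 0.961) block (array([0, 0]), 0.971)
jig shift mm [0.95 2.06] [ 0.4 -0.3 -0.  -0.3 -0.1  0.3 -0.3  0.3] [ 0.5468 -0.1883  0.2024]
block corner [337.1 460.9]
block corner [460.5 460.9]
20.55 [ 0.5468 -0.1884  0.2024] [ 1.80e+02 -1.00e-02 -3.05e+00] gap 0.0231 F [-0.3  0.6 -1.1] shift [ 0.0506 -0.0003  0.0024] turn [ 0.     -0.0001 -0.0014]
```

The settled wrist data put the jig at (+1, +2) mm from the first fit, and the held block matches its prediction within about 1 mm. Move over the corrected pocket and stop just above the lip.

apply_moves:
  increments:
    - [1,[0.03,-0.002,0],[0,0,0]]
    - [1,[0.0515,-0.002,0],[0,0,0]]
    - [1,[0.0515,-0.002,0.04],[0,0,0]]
    - [1,[0.0515,-0.002,0.08],[0,0,0]]
    - [1,[0.0515,-0.002,0.11],[0,0,0]]
    - [1,[0.0515,-0.002,0.128],[0,0,0]]
    - [1,[0.0515,-0.002,0.134],[0,0,0]]
    - [1,[0.0515,-0.002,0.134],[0,0,0]]
    - [1,[0.0515,-0.002,0.134],[0,0,0]]
    - [1,[0.0515,-0.002,0.134],[0,0,0]]

```text
t: 21.55
tcp_pos: [0.5993, -0.1897, 0.0699]
eef_rot: [179.9, -0.2, -3.0]
force: [-0.6, -0.9, -1.3]
finger_gap: 0.0233
finger_force: 41.8
```

apply_moves:
  increments:
    - [1,[0,0,0.002],[0,0,0]]
    - [1,[0,0,0.004],[0,0,0]]
    - [1,[0,0,0.006],[0,0,0]]
    - [1,[0,0,0.006],[0,0,0]]

```text
t: 21.95
tcp_pos: [0.5981, -0.189, 0.0621]
eef_rot: [-180.0, 0.0, -3.0]
force: [0.3, 0.2, -1.9]
finger_gap: 0.0231
finger_force: 41.8
```

apply_moves:
  increments:
    - [1,[0,0,0.001],[0,0,0]]
    - [1,[0,0,0.002],[0,0,0]]
    - [1,[0,0,0.003],[0,0,0]]
    - [1,[0,0,0.004],[0,0,0]]
    - [1,[0,0,0.004],[0,0,0]]

```text
t: 22.45
tcp_pos: [0.5982, -0.189, 0.0581]
eef_rot: [-180.0, 0.0, -3.0]
force: [0.6, 0.8, -2.0]
finger_gap: 0.0232
finger_force: 41.8
```

apply_moves:
  increments:
    - [1,[0,0,0.001],[0,0,0]]
    - [1,[0,0,0.002],[0,0,0]]
    - [1,[0,0,0.002],[0,0,0]]
    - [1,[0,0,0.002],[0,0,0]]

```text
t: 22.85
tcp_pos: [0.5983, -0.1891, 0.0563]
eef_rot: [-180.0, 0.0, -3.0]
force: [-0.0, -0.2, -1.2]
finger_gap: 0.0231
finger_force: 41.8
```

The block is below the lip with no contact force, so it is in the pocket. Continue to the floor.

apply_moves:
  increments:
    - [1,[0,0,0.001],[0,0,0]]
    - [1,[0,0,0.002],[0,0,0]]
    - [1,[0,0,0.002],[0,0,0]]
    - [1,[0,0,0.002],[0,0,0]]

```text
t: 23.25
tcp_pos: [0.5984, -0.1892, 0.0555]
eef_rot: [180.0, -0.0, -3.0]
force: [-1.0, -0.2, 5.7]
finger_gap: 0.023
finger_force: 42.7
```

Contact came at 0.0555, exactly the predicted floor height. Release, rise and check.

apply_moves:
  increments:
    - [0.6,[0,0,0],[0,0,0]]
    - [0,[0,0,0],[0,0,0]]
    - [0,[0,0,0],[0,0,0]]
    - [0,[0,0,0],[0,0,0]]
    - [0,[0,0,-0.03],[0,0,0]]
    - [0,[0,0,-0.08],[0,0,0]]
    - [0,[0,0,-0.13],[0,0,0]]
    - [0,[-0.04,0,-0.15],[0,0,0]]
    - [0,[-0.05,0,-0.15],[0,0,0]]
    - [0,[-0.05,0,-0.15],[0,0,0]]

```text
t: 24.25
tcp_pos: [0.5468, -0.186, 0.2046]
eef_rot: [-180.0, 0.0, -3.1]
force: [-0.5, -0.4, 0.5]
finger_gap: 0.0854
finger_force: 0.0
```

apply_moves:
  increments:
    - [0,[0,0,0],[0,0,0]]
    - [0,[0,0,0],[0,0,0]]
    - [0,[0,0,0],[0,0,0]]
    - [0,[0,0,0],[0,0,0]]

```text
t: 24.65
tcp_pos: [0.5487, -0.1864, 0.2033]
eef_rot: [-180.0, 0.1, -3.0]
force: [-0.1, 0.4, -0.2]
finger_gap: 0.0856
finger_force: 0.0
```

Run:
```python
from h import *
import cv2
s=ctrl.observe();im=ctrl.grab_frame("wrist");cv2.imwrite("pics/w7.png",im)
p=redtop(s,im,.066,(.598,-.189,-.052))
j=rz(.0518,np.array([p[0]-.623,p[1]+.3223,0]));print("jig fit frame mm",j*1000)
# lever edge positions: steel-vs-blue transition along jig x at several y, at z=68
jig=lambda x,y,z:rz(-.0518,np.array([x,y,z])/1000)+[.623,-.3223,0]
for y in(60,90,175,200,240):
    xs=np.arange(-20,25,.5);v=[]
    for x in xs:
        u=wproj(s,jig(x,y,68));b=cv2.getRectSubPix(im,(1,1),tuple(map(float,u)))[0,0].astype(int);v.append(b.max()-b.min()<40)
    w=xs[np.array(v)];print(y,(w.min(),w.max()) if len(w) else None)
go(.5,-.2,.25,-3)
```

```text
red [ 0.5984 -0.1887 -0.0519] -2.97 res [ 2.1  2.3 -2.1  2.3 -1.5 -2.5  1.5 -2.5] area 1770
jig fit frame mm [-31.4444716  132.09940927   0.        ]
60 (np.float64(-4.5), np.float64(5.5))
90 (np.float64(-5.0), np.float64(5.5))
175 (np.float64(-5.0), np.float64(5.0))
200 (np.float64(-5.0), np.float64(5.0))
240 (np.float64(-4.5), np.float64(4.5))
24.7 [ 0.5487 -0.1864  0.2035] [-1.7997e+02  5.0000e-02 -3.0300e+00] gap 0.0856 F [ 0.1 -0.3  0.5] shift [-0.0479  0.0161 -0.0464] turn [-0.0004  0.0008 -0.0006]
```

The block sits at its pocket position, square, and the lever spans x = -5 to +5 along its whole length, so it is home. Handing in.

```bash
python3 -c "
from cell import ctrl
print(ctrl.close_job())"
```

```text
the job is handed in; nothing more can be done
None
```

The job is handed in at about 25 s: the lever is home against the yellow stop, and the red keeper block sits flat and square in the jig's pocket, taken from the carousel only once it stood in the opening.

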